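Nest the empty sample tubs in the sorter's corner stop

TASK

Park the empty sample tubs: the large blue tub goes on the deck square and flush into the dark steel corner stop, its long side along the stop's long bar, with the green tub nested inside it and the orange tub nested inside the green one, each resting flat on the floor of the tub around it. Lower the tubs into one another rather than dropping them, and do not disturb the tube racks, the bottle or the jar.

Things in the scene. Friction and masses are not known exactly. Their poses are not given: they have to be found in the camera images.
- tub_large: Large blue tub. Open tub, upright walls, long axis x. Origin: centre of underside. Outside 160 x 126 x 65 high (x, y, z); walls and floor 8 mm thick; inside 144 x 110. No tab: it can be pinched by a wall from above. Its two ends are alike. 0.25 kg, give or take 30 %.
- tub_medium: Medium green tub. Open tub, upright walls, long axis x. Origin: centre of underside. Outside 132 x 98 x 66 high; walls and floor 5 mm; inside 122 x 88. Upright grip tab on the rim of its -x end: 10 mm thick (x -71 to -61 mm), 40 mm wide along y (centred), 66 to 100 mm above the underside. 0.15 kg +-30 %. Fits the large tub either way round with 6 mm of room on each side.
- tub_small: Small orange tub. Open tub, upright walls, long axis x. Origin: centre of underside. Outside 110 x 76 x 66 high; walls and floor 5 mm. Upright grip tab on the rim of its +x end: 10 mm thick (x 50 to 60 mm), 40 mm wide along y (centred), 66 to 100 mm above the underside. 0.11 kg +-30 %. 6 mm of room a side in the medium tub; with both x axes alike the tabs end up far apart, else they crowd.
- corner_stop: L-shaped stop fixed to the deck: dark steel bars 35 mm high, 12 thick; grey patch marks the seat (no thickness). Origin: deck point under the centre of the large tub when flush. Inner faces in its frame: short bar at x = +80 mm, long bar (160 mm, parallel to x) at y = +63 mm; -x and -y sides open. Seated, the tub's x axis is parallel to the stop's, either way round.
- rack_red: White tube rack, 50 x 100 x 55 high, with red-capped tubes up to 95 mm high; loose, to be left alone. Origin: centre of the underside; long axis = y.
- rack_purple: White tube rack, 50 x 100 x 55 high, with purple-capped tubes up to 95 mm high; loose, to be left alone. Origin: centre of the underside; long axis = y.
- bottle: White bottle with blue cap, 64 mm in diameter, 165 mm high; loose, to be left alone. Origin: centre of the underside.
- jar: Amber jar with black lid, 52 mm in diameter, 70 mm high; loose, to be left alone. Origin: centre of the underside.
Things that resemble listed ones, but are neither listed nor needed, are in the scene too. Of the things like the tub_medium, leave any that is pink; of the rest the smaller one is meant.

How it is judged:
By the outcome, as a careful person would: the job done as asked, in the order asked, and still so for the second after the job is handed in, with the robot touching nothing.
It also fails if it takes over 72 s, if anything falls off the work surface, if the arm or the gripper's body presses on something with over 40 N, if the wrist force passes 120 N, or if a joint passes its speed limit or range.

ROBOT

A 6-joint arm with a two-finger parallel gripper is mounted at the origin on the work surface. World frame = base frame: x ahead of the robot, y to its left, z up, the work surface at z = 0. Lengths are in m, angles in rad, forces in N, time in s.
With the tool pointing down it reaches from about 0.375 to 0.9 m from the base axis. Payload 3.1 kg.
Tool frame: the origin (TCP) lies between the finger pads; the fingertips stand 8 mm ahead of it and the grasp point (between the pads) lies 11 mm behind it; z points along the fingers, y is the line along which they close (so a half turn about z gives the same grasp; the last joint's range is limited). The gripper opens to 87 mm and grips with 3 to 60 N. Pads are 19 mm wide; open, the fingers measure 117 mm over their backs; the gripper's body (75 mm by 190 mm) begins 51 mm behind the grasp point.
Start: joints at [-1.458, 0.527, 1.433, -0, 1.181, -0.178], TCP at [0.18, -0.599, 0.231] pointing down, gripper open.
Joint ranges: [-3.08, 3.08], [-0.75, 2.2], [0.22, 2.44], [-1.43, 4.57], [0, 2.65], [-2.85, 2.85]. Speed limits (rad/s): [2.79, 2.79, 3.14, 3.14, 3.14, 3.14].

INTERFACE

Orientations are given as a unit quaternion [x, y, z, w].
In Python, from rig import robot gives the robot as it stands.
- The arm moves only by the tool move_arm, never from a script. Its argument "motion" is text: rows parted by semicolons, each of 5 numbers parted by spaces: the opening, from -1 (shut) to 1 (fully open), then the shift along the tool's x, y, z normalised to -1 to 1, where 1 is 0.2 m, then the turn about the tool's z normalised to -1 to 1, where 1 is pi rad. A call has 1 to 12 rows; each row is the pose to reach, as a shift and turn from the pose commanded when the call began, along the tool's axes at that moment, turning the shorter way round; what a row does not reach only later rows make up. A row lasts 1/12 s, in which the tool goes at most 41.7 mm and 7.16 degrees, less where a joint would pass 70% of its speed; a pose out of reach is approached as far as the arm can. A call with a number of a shift or a turn outside -1 to 1 is refused whole. A call with a gripper value outside its range is refused whole. The fingers move at their own pace and stop on an object; "newtons" is the grip in N (left out, the last holds). Time passes only in rows, so rows that repeat a pose let the fingers close. It gives the time, the measured TCP pose, the force, the opening and the grip force at its end, in the units of the state.
- robot.get_obs(): the state, without advancing time (a new reading comes with each control period).
- robot.camera(name): name is "scene" or "top" or "wrist"; returns (picture, depth): 420x560x3 uint8, red, green, blue; 420x560 float32, m along the optical axis (not along the pixel's ray), 0 where there is no reading.
- robot.camera_model(name): a dict with "mtx" (3x3 intrinsics, pixels), "D" ([k1, k2, p1, p2, k3] as OpenCV has them; the pictures are not rectified), "position" and "attitude" of the camera in the world. Camera axes: x right, y down, z forward; pixel columns grow to the right and rows downward; lengths in m; the calibration is good to about 2 mm. A picture is of the moment at which its call begins: read the wrist's pose just before it. camera_model takes no time and is no camera call; for the wrist camera it gives the pose at the moment of the call.
- robot.hand_in(): hands the job in; it is judged then, once.
The state is a dict: "time": time; "q": joint angles; "joint_velocities": joint speeds; "joint_torque": joint torques, N m; "position": TCP position; "tool_rot": TCP orientation; "ft_force": force on the tool from outside, world axes, zero at the start; "moment": the same for the moment, N m; "grip_width": finger opening in m; "grip_force": force on a finger pad.
Only numpy, scipy, OpenCV 4.12 (cv2) and the standard library are available. Lean on these libraries where they do the work, as an engineer would, in place of code of your own. Each camera call takes 0.05 s, during which the arm holds its last target. There are 200 camera calls.

## Working session

There is one attempt and no reset: what is moved stays moved. The work goes in short steps, Python scripts to look and compute and a tool call to move; the robot and the scene stay as the last step left them, time stands still between calls to the robot, and variables do not carry over. Pictures are saved under pics/ and viewed, at most 10 in all, crops included, and the job is handed in when it is done.

Besides the shell and the picture viewer there is one more tool, called as name(argument=value, ...) on one line, values as JSON. move_arm: Moves the arm, as the interface text tells. Its arguments: {"type":"object","properties":{"motion":{"type":"string"},"newtons":{"type":"number"}},"required":["motion"]}

```bash
ls; mkdir -p pics; python3 - <<'E'
from rig import robot
import cv2,numpy as np
for n in ("top","scene"):
    p,d=robot.camera(n); m=robot.camera_model(n); print(n,m)
    cv2.imwrite(f"pics/{n}0.png",cv2.cvtColor(p,cv2.COLOR_RGB2BGR)); np.save(f"{n}0.npy",d); np.save(f"{n}0rgb.npy",p)
o=robot.get_obs();print(o)
E
```

```text
pics
top {'mtx': array([[381.02812587,   0.        , 278.57526944],
       [  0.        , 381.02812587, 201.29049657],
       [  0.        ,   0.        ,   1.        ]]), 'D': array([-0.05800558,  0.        ,  0.        ,  0.        ,  0.        ]), 'position': array([ 0.46229517, -0.08411945,  0.96764201]), 'attitude': array([ 0.70974232, -0.70379257,  0.0237861 , -0.01939298])}
scene {'mtx': array([[466.46889272,   0.        , 282.90321264],
       [  0.        , 466.46889272, 220.43914824],
       [  0.        ,   0.        ,   1.        ]]), 'D': array([-0.03761818,  0.        ,  0.        ,  0.        ,  0.        ]), 'position': array([1.51433001, 0.43601022, 1.03129946]), 'attitude': array([ 0.4875258 ,  0.77488705, -0.34401737, -0.20861616])}
{'time': 0.1, 'q': array([-1.45754907e+00,  5.28381745e-01,  1.43377348e+00, -8.73988712e-06,
        1.18142327e+00, -1.78486781e-01]), 'joint_velocities': array([ 0.00066436, -0.00345826, -0.00259272, -0.00069987, -0.00016498,
        0.00027958]), 'joint_torque': array([-6.84959673e-05, -4.40984023e+01, -1.77151233e+01,  6.33804803e-02,
        5.33924368e-02, -5.84303302e-05]), 'position': array([ 0.17971739, -0.59792387,  0.22966446]), 'tool_rot': array([ 9.89379527e-01,  1.45351870e-01,  2.83440659e-05, -9.92524767e-04]), 'ft_force': array([0.1986578 , 0.57600922, 0.01037984]), 'moment': array([-0.00897264, -0.04314095, -0.02268808]), 'grip_force': 0.0, 'grip_width': 0.08709969568318211}
```

View pics/top0.png

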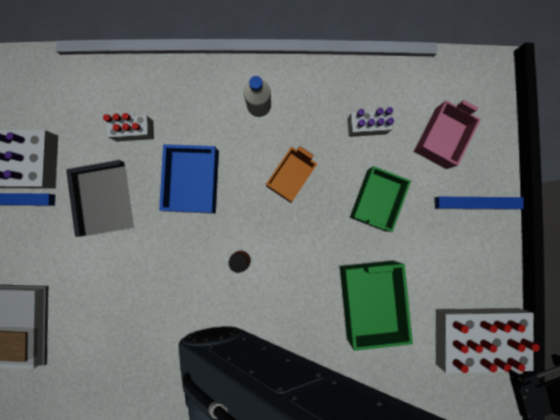

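View pics/scene0.png

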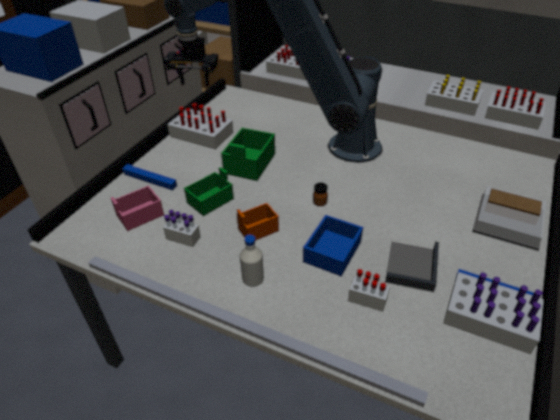

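Top view: the stop is at (100,198), the blue tub at (188,179), the orange tub at (291,175) and the jar at (239,261). Three things resemble the medium tub: pink at (450,132), to be left alone; small green at (381,199); large green at (377,305). The small green one is meant because it is the smaller of the two non-pink tubs. Next I'll confirm it in a crop and measure everything.

```bash
cat > h.py <<'E'
import cv2,numpy as np
from scipy.spatial.transform import Rotation as R
def cloud(d,m):
    h,w=d.shape; u,v=np.meshgrid(np.arange(w),np.arange(h))
    n=cv2.undistortPoints(np.stack([u,v],-1).reshape(-1,1,2).astype(float),m["mtx"],m["D"]).reshape(h,w,2)
    P=np.dstack([n[...,0]*d,n[...,1]*d,d])
    P=R.from_quat(m["attitude"]).apply(P.reshape(-1,3)).reshape(h,w,3)+m["position"]
    P[d==0]=np.nan
    return P
def rect(P):
    (c,s,a)=cv2.minAreaRect((P[:,:2]*1000).astype(np.float32)); b=cv2.boxPoints((c,s,a))
    e=[b[1]-b[0],b[2]-b[1]]; e=max(e,key=np.linalg.norm)
    return np.round(c,1),np.round(sorted(s),1),round(np.degrees(np.arctan2(e[1],e[0]))%180,1)
E
python3 - <<'E'
from h import *; from rig import robot
p=np.load("top0rgb.npy");d=np.load("top0.npy");P=cloud(d,robot.camera_model("top"))
print("deck",np.nanmedian(P[230:260,260:330,2]),np.nanstd(P[230:260,260:330,2]))
hsv=cv2.cvtColor(p,cv2.COLOR_RGB2HSV)
B={"blue":(150,135,225,222,100,130),"orange":(260,140,325,210,3,22),"green":(345,160,415,238,45,75),"biggreen":(335,255,418,355,45,75)}
for n,(x0,y0,x1,y1,a,b) in B.items():
    s=(slice(y0,y1),slice(x0,x1)); H=hsv[s]; Q=P[s]
    k=(H[...,0]>=a)&(H[...,0]<=b)&(H[...,1]>110)&np.isfinite(Q[...,2])
    q=Q[k]; z=q[:,2]; print(n,k.sum(),np.percentile(z,[5,50,99]).round(3))
    print("  rim",*rect(q[(z>.055)&(z<.073)])); t=q[z>.08]
    if len(t): print("  tab",len(t),t.mean(0).round(4),*(rect(t)))
Q=P[150:245,55:145]; z=Q[...,2]; k=(z>.028)&(z<.042); q=Q[k]; print("stop",k.sum(),*rect(q))
c=cv2.resize(np.load("top0rgb.npy")[140:240,50:190],None,fx=4,fy=4,interpolation=2)
g=cv2.resize(p[140:240,260:420],None,fx=4,fy=4,interpolation=2)
cv2.imwrite("pics/c1.png",cv2.cvtColor(g,cv2.COLOR_RGB2BGR))
# dark bars seen in colour
V=hsv[150:245,55:145,2]; np.set_printoptions(linewidth=200)
for nm,(u,v) in dict(jar=(239,261),bottle=(256,83),rr=(125,125),rp=(373,121)).items(): print(nm,P[v,u].round(3))
E
```

```text
deck -0.0004445912269473995 0.0017397823329044063
blue 3639 [0.005 0.009 0.067]
  rim [571.7 130.4] [125.6 159.6] 178.3
orange 1517 [0.002 0.006 0.1  ]
  rim [ 583.8 -118.8] [ 74.2 109.7] 146.3
  tab 95 [ 0.6287 -0.1484  0.0965] [ 629.6 -149.3] [10.2 38.3] 55.4
green 2387 [0.002 0.007 0.1  ]
  rim [ 525.2 -337.1] [ 97.2 132.5] 159.2
  tab 86 [ 0.4647 -0.3137  0.0985] [ 464.4 -314.7] [10.1 40.1] 69.2
biggreen 5243 [0.004 0.01  0.14 ]
  rim [ 279.5 -318.1] [133.6 180.9] 5.3
  tab 1157 [ 0.2861 -0.3178  0.0988] [ 280.3 -319.6] [137.7 192.9] 5.9
stop 658 [525.  362.9] [139.5 172.4] 10.2
jar [0.377 0.002 0.072]
bottle [ 0.768 -0.038  0.163]
rr [0.691 0.271 0.097]
rp [ 0.706 -0.309  0.094]
```

View pics/c1.png

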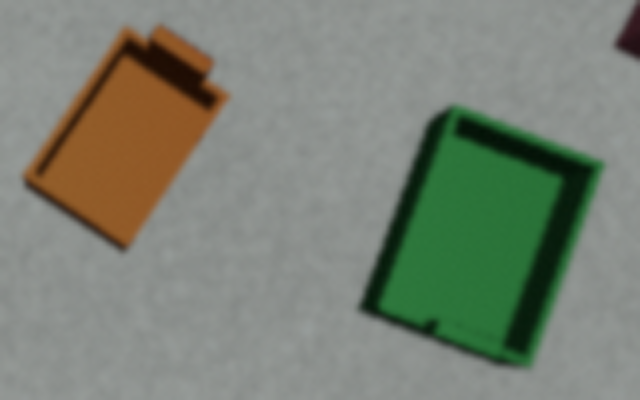

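The crop confirms it: the small green tub measures 132x97 mm with its tab at crop (465,330), the end nearer the robot. The orange tab is at crop (180,50), its far end. Next I'll refine the stop pose and set up a helper.

```bash
cat >> h.py <<'E'
def need(o,xyz,ydeg):
    "normalised tool-frame shift and turn to TCP xyz with tool y at world angle ydeg"
    r=R.from_quat(o["tool_rot"]); M=r.as_matrix()
    s=M.T@(np.array(xyz)-o["position"])/.2
    cur=np.degrees(np.arctan2(M[1,1],M[0,1])); t=-((ydeg-cur+180)%360-180)
    return s.round(3),round(t/180,4),"ydeg %.1f pos %s F %s"%(cur,o["position"].round(4),np.round(o["ft_force"],1))
def tw(c,ang,x,y):
    a=np.radians(ang); return np.array([c[0]+x*np.cos(a)-y*np.sin(a),c[1]+x*np.sin(a)+y*np.cos(a)])
E
python3 - <<'E'
from h import *; from rig import robot
from scipy.optimize import minimize
P=cloud(np.load("top0.npy"),robot.camera_model("top"))
Q=P[150:245,55:145]; q=Q[(Q[...,2]>.028)&(Q[...,2]<.042)][:,:2]*1000
for a in (9,9.6,10.2,10.8,11.4):
    t=np.radians(a); L=(q-[520.2,355.9])@np.array([[np.cos(t),-np.sin(t)],[np.sin(t),np.cos(t)]])
    A=L[(L[:,0]<70)&(L[:,1]>40)]; B=L[(L[:,1]<55)&(L[:,0]>60)]
    print(a,"long y",np.percentile(A[:,1],[3,50,97]).round(1),"slope",np.degrees(np.polyfit(A[:,0],A[:,1],1)[0]).round(2),"x",L[:,0].min().round(1),"short x",np.percentile(B[:,0],[3,50,97]).round(1),"slope",np.degrees(np.polyfit(B[:,1],B[:,0],1)[0]).round(2), len(A),len(B))
o=robot.get_obs()
print(tw((.5717,.1304),-1.7,-.076,0), need(o,[*tw((.5717,.1304),-1.7,-.076,0),.23],-1.7))
E
```

```text
9 long y [60.8 66.7 74.4] slope 1.09 x -81.7 short x [79.5 85.2 91.6] slope -0.84 350 246
9.6 long y [61.1 66.7 74.1] slope 0.51 x -81.0 short x [79.7 85.2 91.7] slope -0.21 347 247
10.2 long y [61.2 66.9 74. ] slope -0.05 x -80.3 short x [79.7 85.2 91.7] slope 0.42 346 249
10.8 long y [60.8 66.8 73.9] slope -0.68 x -79.5 short x [79.4 85.1 91.6] slope 0.9 345 253
11.4 long y [60.3 66.8 74.2] slope -1.31 x -78.8 short x [79.  85.1 92. ] slope 1.43 343 254
[0.49573345 0.13265463] (array([ 2.564, -3.044,  0.005]), np.float64(-0.3977), 'ydeg -73.3 pos [ 0.1797 -0.5979  0.2297] F [0.2 0.6 0. ]')
```

move_arm(motion="0.2 0.86 -1 0 -0.398;0.2 0.86 -1 0 -0.398;0.2 0.86 -1 0 -0.398;0.2 0.86 -1 0 -0.398;0.2 0.86 -1 0 -0.398;0.2 0.86 -1 0 -0.398;0.2 0.86 -1 0 -0.398;0.2 0.86 -1 0 -0.398;0.2 0.86 -1 0 -0.398;0.2 0.86 -1 0 -0.398;0.2 0.86 -1 0 -0.398", newtons=50)

```text
time: 1.02
position: [0.287, -0.3571, 0.2304]
tool_rot: [0.716, 0.698, 0.0, -0.0]
ft_force: [0.0, -0.2, -0.4]
grip_width: 0.0519
grip_force: 0.0
```

```bash
cat > n.py <<'E'
import sys; from h import *; from rig import robot
a=[float(v) for v in sys.argv[1:5]]; o=robot.get_obs(); print(*need(o,a[:3],a[3]),"t %.2f w %.4f g %.1f"%(o["time"],o["grip_width"],o["grip_force"]))
E
python3 n.py .4957 .1327 .23 -1.7
```

```text
[2.475 0.979 0.003] 0.0012 ydeg -1.5 pos [ 0.287  -0.3571  0.2304] F [ 0.  -0.2 -0.4] t 1.02 w 0.0519 g 0.0
```

move_arm(motion="0 1 0.5 0 0;0 1 0.5 0 0;0 1 0.5 0 0;0 1 0.5 0 0;0 1 0.5 0 0;0 1 0.5 0 0")

```text
time: 1.52
position: [0.3932, -0.1561, 0.2303]
tool_rot: [0.717, 0.697, 0.001, -0.001]
ft_force: [-1.1, -0.3, -0.7]
grip_width: 0.0439
grip_force: 0.0
```

move_arm(motion="0 1 0.3 0 0;0 1 0.3 0 0;0 1 0.3 0 0;0 1 0.3 0 0;0 1 0.3 0 0;0 1 0.3 0 0;0 1 0.3 0 0")

```text
time: 2.1
position: [0.4584, 0.0398, 0.2303]
tool_rot: [0.716, 0.698, -0.0, -0.0]
ft_force: [0.8, -0.5, -0.8]
grip_width: 0.0436
grip_force: 0.0
```

```bash
python3 n.py .4957 .1327 .15 -1.7; python3 - <<'E'
from h import *; from rig import robot
m=robot.camera_model("wrist"); p,d=robot.camera("wrist"); P=cloud(d,m); print(m["position"],m["attitude"])
cv2.imwrite("pics/w1.png",cv2.cvtColor(p,cv2.COLOR_RGB2BGR))
hsv=cv2.cvtColor(p,cv2.COLOR_RGB2HSV); k=(hsv[...,0]>100)&(hsv[...,0]<130)&(hsv[...,1]>110)&(P[...,2]>.058)&(P[...,2]<.072)
q=P[k]; print(k.sum(),*rect(q))
E
```

```text
[0.469 0.174 0.401] 0.0012 ydeg -1.5 pos [0.4584 0.0398 0.2303] F [ 0.8 -0.5 -0.8] t 2.10 w 0.0436 g 0.0
[0.46121343 0.11983413 0.38332966] [ 0.98921087 -0.01271825 -0.00224686  0.14592825]
6730 [571.7 130.8] [123.9 160.2] 178.3
```

View pics/w1.png

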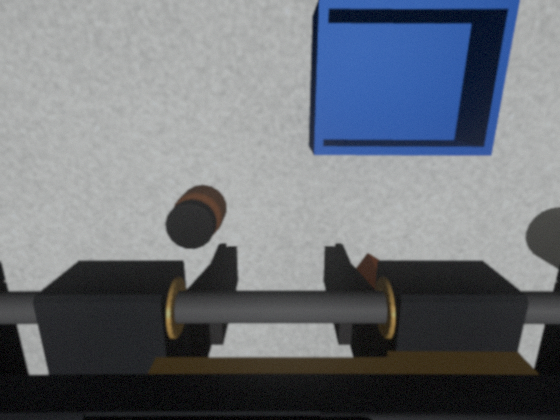

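The wrist view shows the blue tub at (410,80) and the jar at (195,215). Its pose agrees with the top camera to within 1 mm.

move_arm(motion="0 0.47 0.174 0.2 0.001;0 0.47 0.174 0.2 0.001;0 0.47 0.174 0.2 0.001;0 0.47 0.174 0.4 0.001;0 0.47 0.174 0.6 0.001;0 0.47 0.174 0.75 0.001;0 0.47 0.174 0.85 0.001;0 0.47 0.174 0.94 0.001;0 0.47 0.174 0.94 0.001")

```text
time: 2.9
position: [0.4936, 0.1282, 0.0394]
tool_rot: [0.72, 0.694, -0.003, -0.002]
ft_force: [-0.2, -0.2, -0.2]
grip_width: 0.0434
grip_force: 0.0
```

```bash
python3 n.py .4957 .1327 .042 -1.7
```

```text
[ 0.023  0.009 -0.013] -0.0023 ydeg -2.1 pos [0.4936 0.1282 0.0394] F [-0.2 -0.2 -0.2] t 2.90 w 0.0434 g 0.0
```

move_arm(motion="-1 0.01 0.008 -0.01 0;-1 0.01 0.008 -0.01 0;-1 0.01 0.008 -0.01 0;-1 0.01 0.008 -0.01 0;-1 0.01 0.008 -0.01 0;-1 0.01 0.008 -0.01 0", newtons=50)

```text
time: 3.4
position: [0.4975, 0.1327, 0.0454]
tool_rot: [0.718, 0.696, 0.0, 0.0]
ft_force: [-2.4, 0.0, 1.6]
grip_width: 0.0113
grip_force: 1.2
```

move_arm(motion="-1 0 0 -0.05 0;-1 0 0 -0.1 0;-1 0 0 -0.2 0;-1 0 0 -0.3 0;-1 0 0 -0.3 0;-1 0 0 -0.3 0")

```text
time: 3.9
position: [0.4984, 0.1328, 0.1059]
tool_rot: [0.718, 0.696, 0.001, 0.001]
ft_force: [0.1, 0.4, -1.9]
grip_width: 0.0074
grip_force: 50.0
```

```bash
cat > look.py <<'E'
import sys; from h import *; from rig import robot
# look.py cam lo hi zlo zhi x0 y0 x1 y1(world box m): rect of hue-range points
cam=sys.argv[1]; lo,hi,zl,zh,x0,y0,x1,y1=map(float,sys.argv[2:10])
m=robot.camera_model(cam); p,d=robot.camera(cam); P=cloud(d,m); hsv=cv2.cvtColor(p,cv2.COLOR_RGB2HSV)
if len(sys.argv)>10: cv2.imwrite(sys.argv[10],cv2.cvtColor(p,cv2.COLOR_RGB2BGR))
k=(hsv[...,0]>=lo)&(hsv[...,0]<=hi)&(hsv[...,1]>100)&(P[...,0]>x0)&(P[...,0]<x1)&(P[...,1]>y0)&(P[...,1]<y1)
q=P[k]; print("z pct",np.percentile(q[:,2],[2,20,50,80,95,99]).round(4)); q=q[(q[:,2]>zl)&(q[:,2]<zh)]; print(len(q),*rect(q))
if len(q)>50: c=np.linalg.lstsq(np.c_[q[:,:2],np.ones(len(q))],q[:,2],rcond=None)[0]; print("tilt",c[:2].round(4))
E
python3 n.py .5 .13 .1 -1.7; python3 look.py wrist 100 130 .11 .15 .3 0 .7 .3
```

```text
[-0.014  0.008  0.03 ] -0.0006 ydeg -1.8 pos [0.4984 0.1328 0.1059] F [ 0.1  0.4 -1.9] t 3.90 w 0.0074 g 50.0
z pct [0.0634 0.0643 0.066  0.1215 0.1821 0.2049]
10699 [558.7 135.9] [118.8 137. ] 178.3
tilt [-0.0201  0.003 ]
```

```bash
python3 - <<'E'
from h import *; from rig import robot
o=robot.get_obs(); t=tw((.5202,.3555),10,-.088,-.010); print(t,*need(o,[*t,.1059],10))
E
```

```text
[0.4352734  0.33037088] [ 0.978 -0.342 -0.005] -0.0656 ydeg -1.8 pos [0.4975 0.1327 0.105 ] F [ 0.8  0.7 -2.9]
```

move_arm(motion="-1 0 -0.12 0 0;-1 0.1 -0.28 0 0;-1 0.3 -0.342 0 0;-1 0.45 -0.342 0 0;-1 0.6 -0.342 0 -0.03;-1 0.75 -0.342 0 -0.0656;-1 0.9 -0.342 0 -0.0656;-1 0.978 -0.342 0 -0.0656;-1 0.978 -0.342 0 -0.0656;-1 0.978 -0.342 0 -0.0656;-1 0.978 -0.342 0 -0.0656;-1 0.978 -0.342 0 -0.0656")

```text
time: 4.95
position: [0.4346, 0.3289, 0.1038]
tool_rot: [0.643, 0.766, -0.001, -0.0]
ft_force: [-0.4, 0.3, -2.5]
grip_width: 0.0077
grip_force: 50.0
```

```bash
python3 n.py .4353 .3304 .052 10;  python3 look.py wrist 100 130 .11 .15 .3 .2 .7 .5 pics/w2.png
```

```text
[0.007 0.005 0.259] -0.0004 ydeg 9.9 pos [0.4346 0.3289 0.1038] F [-0.4  0.3 -2.5] t 4.95 w 0.0077 g 50.0
z pct [0.0607 0.0617 0.0633 0.1191 0.1797 0.2026]
10290 [459.2 375.2] [ 79.7 152.3] 50.9
tilt [-0.0028 -0.0261]
```

View pics/w2.png

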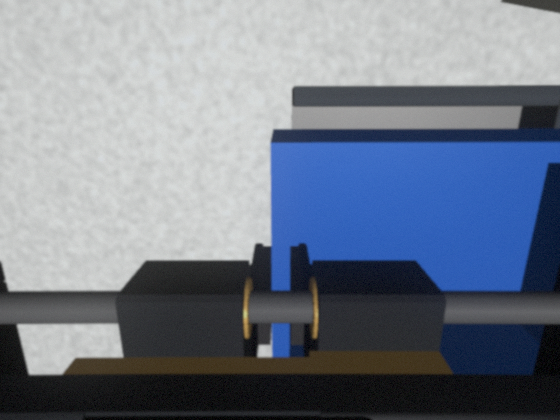

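The tub is held square and parallel to the long bar, which runs along row 95, with a gap still to close. Lowering.

move_arm(motion="-1 0 0 0.1 0;-1 0 0 0.18 0;-1 0 0 0.22 0;-1 0 0 0.24 0;-1 0 0 0.25 0;-1 0 0 0.26 0;-1 0 0 0.26 0")

```text
time: 5.58
position: [0.4358, 0.3303, 0.0528]
tool_rot: [0.643, 0.766, 0.0, 0.0]
ft_force: [-0.2, 0.9, -2.6]
grip_width: 0.0073
grip_force: 50.0
```

move_arm(motion="-1 0 0 0.01 0;-1 0 0 0.015 0;-1 0 0 0.02 0;-1 0 0 0.02 0")

```text
time: 5.92
position: [0.4355, 0.3304, 0.0486]
tool_rot: [0.643, 0.766, 0.0, 0.0]
ft_force: [1.1, 0.4, -2.5]
grip_width: 0.0076
grip_force: 50.0
```

move_arm(motion="-1 0 0 0.01 0;-1 0 0 0.015 0;-1 0 0 0.02 0;-1 0 0 0.02 0")

```text
time: 6.25
position: [0.4356, 0.3305, 0.0483]
tool_rot: [0.643, 0.766, 0.001, 0.0]
ft_force: [-4.7, -3.2, 23.7]
grip_width: 0.0077
grip_force: 50.0
```

move_arm(motion="-1 0 0 -0.015 0;-1 0 0 -0.015 0;-1 0.02 0 -0.015 0;-1 0.035 0 -0.015 0;-1 0.045 0 -0.015 0;-1 0.055 0 -0.015 0;-1 0.055 0 -0.015 0")

```text
time: 6.83
position: [0.4347, 0.3407, 0.0483]
tool_rot: [0.643, 0.766, 0.0, 0.001]
ft_force: [1.1, -5.7, 8.0]
grip_width: 0.0078
grip_force: 50.0
```

```bash
python3 n.py .4353 .3304 .052 10
```

```text
[-0.051 -0.006 -0.018] 0.0002 ydeg 10.0 pos [0.4347 0.3407 0.0483] F [ 1.1 -5.7  8. ] t 6.83 w 0.0078 g 50.0
```

move_arm(motion="-1 0.01 0 0 0;-1 0.02 0 0 0;-1 0.02 0 0 0;-1 0.02 0 0 0")

```text
time: 7.17
position: [0.4344, 0.3408, 0.0484]
tool_rot: [0.642, 0.767, -0.002, 0.003]
ft_force: [4.6, -18.5, 10.2]
grip_width: 0.0073
grip_force: 50.0
```

move_arm(motion="-1 -0.01 0.015 0 0;-1 -0.01 0.03 0 0;-1 -0.01 0.04 0 0;-1 -0.01 0.05 0 0;-1 -0.01 0.06 0 0;-1 -0.01 0.065 0 0;-1 -0.01 0.065 0 0")

```text
time: 7.75
position: [0.4349, 0.3406, 0.0482]
tool_rot: [0.642, 0.766, -0.011, -0.005]
ft_force: [-19.3, -9.9, 26.5]
grip_width: 0.0079
grip_force: 50.4
```

```bash
python3 - <<'E'
from h import *; from rig import robot
o=robot.get_obs(); t=tw((.5202,.3555),10,-.076,0); print(t,*need(o,[*t,.0486],10))
E
```

```text
[0.44535461 0.34230274] [-0.001  0.053 -0.003] 0.0003 ydeg 10.1 pos [0.4349 0.3406 0.0482] F [-19.3  -9.9  26.5]
```

```bash
python3 look.py top 100 130 .055 .075 .35 .2 .7 .5 pics/t2.png; python3 -c "
import cv2;a=cv2.imread('pics/t2.png')[140:250,40:190];cv2.imwrite('pics/t2c.png',cv2.resize(a,None,fx=5,fy=5,interpolation=2))"
```

```text
z pct [0.0047 0.0079 0.043  0.3227 0.4577 0.4965]
694 [511.3 352.8] [127.7 160. ] 10.2
tilt [ 0.0005 -0.0068]
```

View pics/t2c.png

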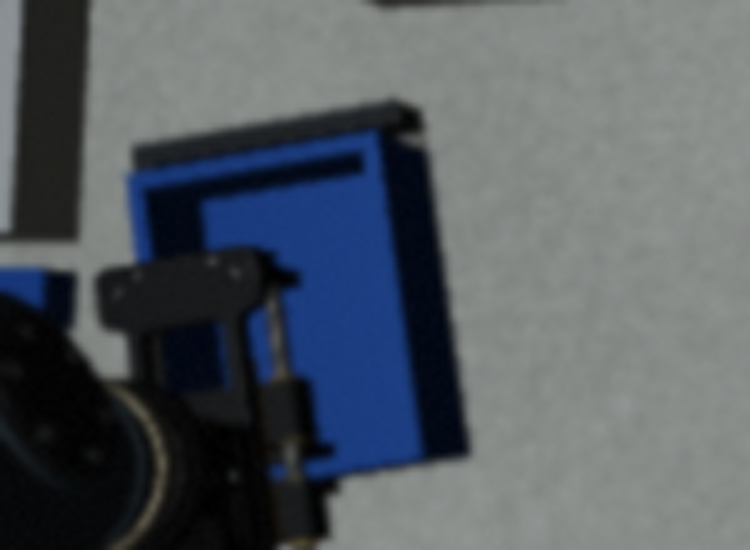

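The tub is flat and square at yaw 10.2°, with about a 9 mm gap to the short bar (gap visible at the top of the crop). It stuck because of down-force friction, so I'll ease it up and push again.

move_arm(motion="-1 -0.015 -0.05 -0.015 0;-1 -0.015 -0.05 -0.025 0;-1 -0.015 -0.04 -0.025 0;-1 -0.015 -0.03 -0.025 0;-1 -0.015 -0.02 -0.025 0;-1 -0.015 -0.01 -0.025 0;-1 -0.015 0 -0.025 0;-1 -0.015 0 -0.025 0")

```text
time: 8.47
position: [0.4442, 0.3419, 0.0517]
tool_rot: [0.643, 0.766, -0.003, -0.002]
ft_force: [-5.7, -0.3, -1.6]
grip_width: 0.0076
grip_force: 50.0
```

move_arm(motion="-1 0.01 0.01 0 0;-1 0.015 0.02 0 0;-1 0.015 0.02 0 0;-1 0.015 0.02 0.015 0;-1 0.015 0.02 0.015 0")

```text
time: 8.88
position: [0.444, 0.3423, 0.0484]
tool_rot: [0.642, 0.766, -0.007, -0.002]
ft_force: [-9.3, -8.0, 2.6]
grip_width: 0.0076
grip_force: 50.2
```

```bash
python3 n.py .4454 .3423 .0483 10; python3 look.py top 100 130 .055 .075 .35 .2 .7 .5
```

```text
[-0.001  0.007  0.   ] 0.0003 ydeg 10.1 pos [0.444  0.3423 0.0484] F [-9.3 -8.   2.6] t 8.88 w 0.0076 g 50.2
z pct [0.0048 0.0078 0.0448 0.3248 0.4613 0.5005]
702 [519.7 354.3] [127.7 163.4] 10.8
tilt [ 0.0046 -0.0051]
```

move_arm(motion="-0.1 0 0 0 0;-0.1 0 0 0 0;-0.1 0 0 0 0;-0.1 0 0 0 0;-0.1 0 0 -0.2 0;-0.1 0 0 -0.4 0;-0.1 0 0 -0.6 0;-0.1 0 0 -0.8 0;-0.1 -0.3 0 -0.9 0;-0.1 -0.5 0 -0.9 0;-0.1 -0.5 0 -0.9 0")

```text
time: 9.85
position: [0.4702, 0.2456, 0.2325]
tool_rot: [0.643, 0.766, 0.003, 0.003]
ft_force: [-0.5, -0.0, -0.5]
grip_width: 0.0388
grip_force: 0.0
```

```bash
cat > corner.py <<'E'
# gaps between blue tub walls and the stop bars from the wrist and top cameras, in stop frame
from h import *; from rig import robot
for cam in ("wrist","top"):
    m=robot.camera_model(cam); p,d=robot.camera(cam); P=cloud(d,m); hsv=cv2.cvtColor(p,cv2.COLOR_RGB2HSV)
    cv2.imwrite(f"pics/k_{cam}.png",cv2.cvtColor(p,cv2.COLOR_RGB2BGR))
    box=(P[...,0]>.40)&(P[...,0]<.63)&(P[...,1]>.25)&(P[...,1]<.47)
    b=(hsv[...,0]>=100)&(hsv[...,0]<=130)&(hsv[...,1]>110)&box
    r=P[b&(P[...,2]>.058)&(P[...,2]<.072)]; print(cam,"tub",len(r),*rect(r))
    s=P[~b&box&(P[...,2]>.029)&(P[...,2]<.040)]; print("bars",len(s),*rect(s)) if len(s)>20 else 0
E
python3 corner.py; python3 n.py .4353 .3304 .2 10
```

```text
wrist tub 4854 [520.  353.3] [117.6 159.5] 9.9
top tub 345 [529.2 308.5] [ 47.3 161.2] 4.6
bars 48 [541.5 311.3] [123.4 163.6] 50.5
[ 0.447 -0.099  0.156] -0.0014 ydeg 9.8 pos [0.4699 0.2456 0.2314] F [ 0.1 -0.3  0.4] t 9.95 w 0.0390 g 0.0
```

move_arm(motion="-0.1 -1 -0.15 0 0;-0.1 -1 -0.15 0 0;-0.1 -1 -0.15 0 0;-0.1 -1 -0.15 0 0;-0.1 -1 -0.15 0 0;-0.1 -1 -0.15 0 0")

```text
time: 10.45
position: [0.4749, 0.0406, 0.23]
tool_rot: [0.645, 0.764, 0.0, 0.002]
ft_force: [-0.3, -1.0, -0.2]
grip_width: 0.0392
grip_force: 0.0
```

move_arm(motion="-0.1 -1 -0.15 0 0;-0.1 -1 -0.15 0 0;-0.1 -1 -0.15 0 0;-0.1 -1 -0.15 0 0;-0.1 -1 -0.15 0 0;-0.1 -1 -0.15 0 0")

```text
time: 10.95
position: [0.4809, -0.163, 0.2302]
tool_rot: [0.645, 0.764, -0.0, 0.004]
ft_force: [0.3, -0.4, 0.4]
grip_width: 0.0396
grip_force: 0.0
```

```bash
python3 corner.py; python3 n.py .4642 -.3143 .2 -20.8; python3 -c "
import cv2;a=cv2.imread('pics/k_top.png')[145:245,50:150];cv2.imwrite('pics/k2.png',cv2.resize(a,None,fx=6,fy=6,interpolation=2))"
```

```text
wrist tub 0 [0. 0.] [0. 0.] 0.0
top tub 912 [519.8 354.6] [127.3 161.9] 10.0
bars 104 [524.9 360.7] [138.3 174.1] 9.4
[-0.761 -0.206  0.147] 0.1703 ydeg 9.8 pos [ 0.4788 -0.1574  0.2295] F [-0.7  0.4 -0. ] t 11.05 w 0.0393 g 0.0
```

View pics/k2.png

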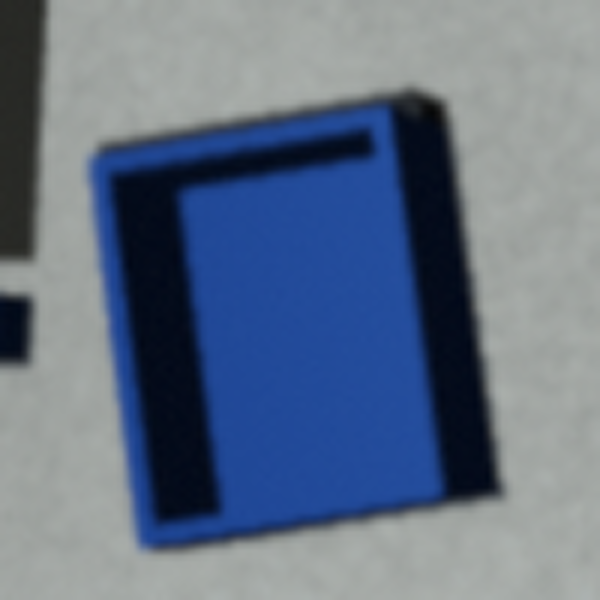

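The crop shows the blue tub tight against both bars: short bar at the top edge, long bar hidden behind the left rim. It reads (519.8, 354.6) mm at yaw 10.0°. Green is next.

move_arm(motion="0 -0.2 -0.206 0 0.03;0 -0.4 -0.206 0 0.06;0 -0.6 -0.206 0 0.1;0 -0.7 -0.206 0 0.13;0 -0.761 -0.206 0 0.17;0 -0.761 -0.206 0.1 0.17;0 -0.761 -0.206 0.2 0.17;0 -0.761 -0.206 0.2 0.17")

```text
time: 11.72
position: [0.4625, -0.31, 0.1862]
tool_rot: [0.822, 0.57, -0.0, -0.004]
ft_force: [-0.5, 0.2, -0.3]
grip_width: 0.0433
grip_force: 0.0
```

```bash
python3 n.py .4642 -.3143 .072 -20.8; python3 look.py wrist 45 75 .058 .072 .4 -.45 .65 -.2; python3 look.py wrist 45 75 .09 .107 .4 -.45 .52 -.26
```

```text
[-0.019  0.019  0.571] 0.0016 ydeg -20.5 pos [ 0.4625 -0.31    0.1862] F [-0.5  0.2 -0.3] t 11.72 w 0.0433 g 0.0
z pct [0.0026 0.0037 0.0053 0.0645 0.2545 0.2817]
3054 [ 526.1 -337.3] [ 97.9 130.9] 159.2
tilt [0.0004 0.0107]
z pct [0.0026 0.0036 0.005  0.0652 0.256  0.2888]
672 [ 464.7 -314. ] [ 8.9 39.8] 69.4
tilt [-0.0586  0.0119]
```

move_arm(motion="0 -0.018 0.019 0.15 0.001;0 -0.018 0.019 0.3 0.001;0 -0.018 0.019 0.45 0.001;0 -0.018 0.019 0.55 0.001;0 -0.018 0.019 0.571 0.001;-1 -0.018 0.019 0.571 0.001;-1 -0.018 0.019 0.571 0.001;-1 -0.018 0.019 0.571 0.001;-1 -0.018 0.019 0.571 0.001;-1 -0.018 0.019 0.571 0.001;-1 -0.018 0.019 0.571 0.001;-1 -0.018 0.019 0.571 0.001", newtons=50)

```text
time: 12.82
position: [0.466, -0.3186, 0.076]
tool_rot: [0.823, 0.568, 0.0, 0.0]
ft_force: [2.3, 1.3, 5.2]
grip_width: 0.0095
grip_force: 50.0
```

move_arm(motion="-1 0 0 0 0;-1 0 0 -0.05 0;-1 0 0 -0.15 0;-1 0 0 -0.3 0;-1 0 0 -0.45 0;-1 0 0 -0.6 0;-1 0 0 -0.7 0;-1 0 0 -0.7 0;-1 0 0 -0.7 0")

```text
time: 13.57
position: [0.4653, -0.3187, 0.2162]
tool_rot: [0.823, 0.568, -0.0, 0.001]
ft_force: [-0.2, -0.1, -2.0]
grip_width: 0.0098
grip_force: 50.0
```

```bash
python3 n.py .4642 -.3143 .2 -20.8; python3 look.py top 45 75 .19 .215 .3 -.5 .7 -.2
```

```text
[ 0.019 -0.013  0.081] -0.0 ydeg -20.8 pos [ 0.4653 -0.3187  0.2162] F [-0.2 -0.1 -2. ] t 13.57 w 0.0098 g 50.0
z pct [0.0051 0.0932 0.1457 0.2008 0.2923 0.3205]
422 [ 528.  -336.6] [ 96.  135.4] 159.1
tilt [-0.0206 -0.0213]
```

move_arm(motion="-1 0.15 -0.06 0 -0.02;-1 0.3 -0.12 0 -0.05;-1 0.45 -0.18 0 -0.08;-1 0.6 -0.24 0 -0.11;-1 0.8 -0.32 0 -0.14;-1 1 -0.4 0 -0.171;-1 1 -0.4 0 -0.171;-1 1 -0.4 0 -0.171")

```text
time: 14.28
position: [0.4596, -0.1, 0.2135]
tool_rot: [0.641, 0.767, -0.001, -0.003]
ft_force: [0.2, -0.0, -1.3]
grip_width: 0.0098
grip_force: 50.0
```

```bash
python3 - <<'E'
from h import *; from rig import robot
o=robot.get_obs(); t=tw((.5200,.3552),10,-.066,-.0042); print(t,*need(o,[*t,.215],10))
E
```

```text
[0.45573201 0.33960303] [ 2.167e+00  3.710e-01 -2.000e-03] 0.0012 ydeg 10.2 pos [ 0.4596 -0.1     0.2135] F [ 0.2 -0.  -1.3]
```

move_arm(motion="-1 0.15 0.03 0 0;-1 0.35 0.06 0 0;-1 0.55 0.1 0 0;-1 0.75 0.13 0 0;-1 0.95 0.17 0 0;-1 1 0.18 0 0")

```text
time: 14.78
position: [0.4619, 0.1035, 0.2142]
tool_rot: [0.642, 0.767, -0.0, -0.002]
ft_force: [-0.1, -0.6, -1.7]
grip_width: 0.0094
grip_force: 50.0
```

move_arm(motion="-1 0.15 0.03 0 0;-1 0.35 0.06 0 0;-1 0.55 0.1 0 0;-1 0.75 0.13 0 0;-1 0.95 0.17 0 0;-1 1 0.18 0 0;-1 1 0.18 0 0")

```text
time: 15.37
position: [0.4641, 0.3049, 0.2141]
tool_rot: [0.642, 0.767, -0.0, -0.0]
ft_force: [0.4, -0.9, -1.5]
grip_width: 0.0094
grip_force: 50.0
```

```bash
python3 - <<'E'
from h import *; from rig import robot
o=robot.get_obs(); t=tw((.5200,.3552),10,-.066,-.0042); print(t,*need(o,[*t,.215],10))
E
```

```text
[0.45573201 0.33960303] [ 0.178 -0.011 -0.004] 0.0007 ydeg 10.1 pos [0.4641 0.3049 0.2141] F [ 0.4 -0.9 -1.5]
```

move_arm(motion="-1 0.1 -0.011 0 0.001;-1 0.178 -0.011 0 0.001;-1 0.178 -0.011 0 0.001;-1 0.178 -0.011 0 0.001;-1 0.178 -0.011 0 0.001")

```text
time: 15.78
position: [0.4554, 0.3359, 0.2147]
tool_rot: [0.645, 0.764, -0.001, 0.0]
ft_force: [-0.2, 0.1, -1.0]
grip_width: 0.0092
grip_force: 50.0
```

```bash
python3 n.py .4557 .3396 .215 10; python3 look.py scene 45 75 .194 .212 .3 .2 .7 .5 pics/s3.png;python3 look.py scene 100 130 .055 .072 .4 .24 .65 .48; python3 look.py top 45 75 .194 .212 .3 .2 .7 .5; python3 look.py wrist 45 75 .194 .212 .3 .2 .7 .5; python3 -c "
import cv2;a=cv2.imread('pics/s3.png')[170:320,340:490];cv2.imwrite('pics/s3c.png',cv2.resize(a,None,fx=4,fy=4,interpolation=2))"
```

```text
[ 0.018  0.004 -0.002] -0.0016 ydeg 9.7 pos [0.4554 0.3359 0.2147] F [-0.2  0.1 -1. ] t 15.78 w 0.0092 g 50.0
z pct [0.14   0.1444 0.1713 0.1984 0.2894 0.4929]
334 [522.1 348. ] [ 96.5 138.3] 10.2
tilt [ 0.0007 -0.0135]
z pct [0.0031 0.0063 0.039  0.0654 0.5057 0.5532]
387 [523.6 356.5] [127.4 162.5] 8.7
tilt [-0.0112 -0.0081]
z pct [0.1407 0.1431 0.1599 0.2027 0.2811 0.3365]
498 [518.7 348.3] [ 98.6 135.8] 9.9
tilt [-0.0187  0.0256]
z pct [0.1417 0.1428 0.1588 0.2036 0.2816 0.2956]
8159 [517.9 350.9] [ 98.  138.5] 9.4
tilt [-0.0208 -0.0077]
```

View pics/s3c.png

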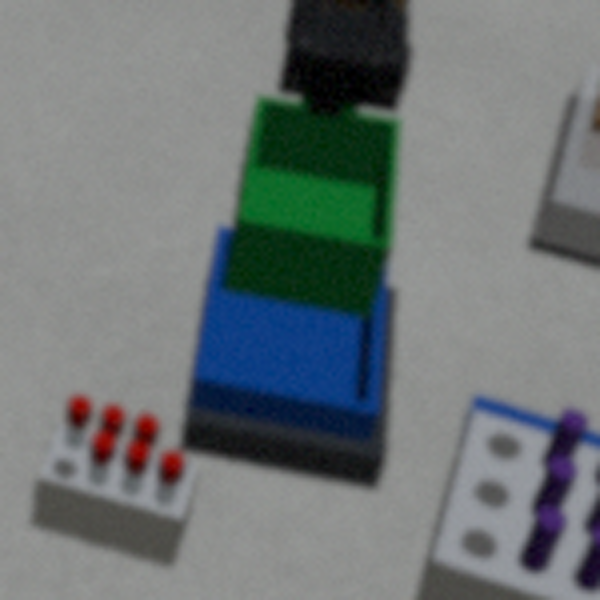

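The scene crop shows green level above blue, with the tab at the robot end and gripped at (330,110). It needs about 5–6 mm more toward +y.

move_arm(motion="-1 0.01 0 0.1 0;-1 0.01 0 0.2 0;-1 0.01 0 0.25 0;-1 0.01 0 0.25 0;-1 0.01 0 0.25 0;-1 0.01 0 0.25 0")

```text
time: 16.48
position: [0.4554, 0.3401, 0.1662]
tool_rot: [0.644, 0.765, 0.001, 0.0]
ft_force: [0.5, -0.2, -1.5]
grip_width: 0.0095
grip_force: 50.0
```

```bash
cat > cmp.py <<'E'
# cmp.py hue_lo hue_hi z_rim : floor centre (own floor hue) of held tub & rim in stop frame via edges
import sys; from h import *; from rig import robot
lo,hi,zr=map(float,sys.argv[1:4]); a=np.radians(10); M=np.array([[np.cos(a),-np.sin(a)],[np.sin(a),np.cos(a)]])
for cam in ("wrist","top","scene"):
    m=robot.camera_model(cam); p,d=robot.camera(cam); P=cloud(d,m); hsv=cv2.cvtColor(p,cv2.COLOR_RGB2HSV)
    box=(P[...,0]>.38)&(P[...,0]<.66)&(P[...,1]>.22)&(P[...,1]<.48)&(hsv[...,1]>90)
    for n,l,h,z in (("held",lo,hi,zr),("blue",100,130,.065)):
        k=box&(hsv[...,0]>=l)&(hsv[...,0]<=h)&(abs(P[...,2]-z)<.008)
        L=(P[k][:,:2]*1000-[520,355.2])@M
        if len(L)>60: print(cam,n,len(L),"x",np.percentile(L[:,0],[.5,99.5]).round(1),"y",np.percentile(L[:,1],[.5,99.5]).round(1),"yaw",rect(P[k])[2])
E
python3 n.py .4557 .3396 .215 10; python3 cmp.py 45 75 .154
```

```text
[-0.003  0.001 -0.244] -0.0011 ydeg 9.8 pos [0.4554 0.3401 0.1662] F [ 0.5 -0.2 -1.5] t 16.48 w 0.0095 g 50.0
wrist held 8306 x [-64.6  66.2] y [-49.2  48.7] yaw 9.1
wrist blue 4182 x [-80.1  78.6] y [-30.9  64.2] yaw 10.0
top held 418 x [-65.3  66.1] y [-52.2  48.3] yaw 9.7
top blue 476 x [-80.3  80.1] y [-64.2  44.1] yaw 9.1
scene held 349 x [-67.4  68.8] y [-51.2  45. ] yaw 9.4
scene blue 346 x [-78.2  83.5] y [-63.1  63.6] yaw 9.1
```

move_arm(motion="-1 0.004 0 0.05 -0.001;-1 0.004 0 0.1 -0.001;-1 0.004 0 0.15 -0.001;-1 0.004 0 0.2 -0.001;-1 0.004 0 0.25 -0.001;-1 0.004 0 0.3 -0.001;-1 0.004 0 0.34 -0.001;-1 0.004 0 0.36 -0.001;-1 0.004 0 0.37 -0.001;-1 0.004 0 0.37 -0.001")

```text
time: 17.47
position: [0.4544, 0.3406, 0.0908]
tool_rot: [0.643, 0.766, -0.0, -0.0]
ft_force: [0.1, -0.9, -1.1]
grip_width: 0.0095
grip_force: 50.0
```

move_arm(motion="-1 0 0 0.007 0;-1 0 0 0.014 0;-1 0 0 0.021 0;-1 0 0 0.021 0;-1 0 0 0.021 0")

```text
time: 17.88
position: [0.4546, 0.3408, 0.0873]
tool_rot: [0.643, 0.766, 0.0, 0.0]
ft_force: [0.3, 0.2, -0.9]
grip_width: 0.0094
grip_force: 50.0
```

move_arm(motion="-1 0 0 0.007 0;-1 0 0 0.014 0;-1 0 0 0.018 0;-1 0 0 0.018 0;-1 0 0 0.018 0")

```text
time: 18.3
position: [0.4546, 0.3408, 0.084]
tool_rot: [0.643, 0.766, 0.0, 0.0]
ft_force: [-0.8, -0.4, 3.4]
grip_width: 0.0097
grip_force: 50.0
```

Contact. Opening and retreating toward orange.

move_arm(motion="-0.3 0 0 0 0;-0.3 0 0 0 0;-0.3 0 0 0 0;-0.3 0 0 0 0;-0.3 0 0 -0.1 0;-0.3 0 0 -0.3 0;-0.3 0 0 -0.5 0;-0.3 0 0 -0.7 0;-0.3 -0.2 0.05 -0.7 0;-0.3 -0.4 0.1 -0.7 0;-0.3 -0.4 0.1 -0.7 0")

```text
time: 19.22
position: [0.4916, 0.2605, 0.2247]
tool_rot: [0.644, 0.765, 0.001, 0.003]
ft_force: [-1.0, 0.5, 0.1]
grip_width: 0.0305
grip_force: 0.0
```

```bash
python3 cmp.py 45 75 .074; python3 - <<'E'
from h import *; from rig import robot
o=robot.get_obs(); t=tw((.5838,-.1188),-33.7,.055,0); print(t,*need(o,[*t,.22],-33.7))
E
```

```text
wrist held 3919 x [-65.5  65.6] y [-48.6  49.6] yaw 9.7
wrist blue 6941 x [-80.  79.] y [-61.3  64.2] yaw 10.0
top held 285 x [-67.1  66. ] y [-50.7  47.2] yaw 10.3
top blue 541 x [-80.1  80.3] y [-64.2  63.3] yaw 9.9
scene held 277 x [-65.4  69.2] y [-49.1  48. ] yaw 10.1
scene blue 425 x [-77.2  82.5] y [-63.1  63.7] yaw 9.8
[ 0.62955748 -0.14931644] [-2.163  0.342  0.015] 0.2422 ydeg 9.9 pos [0.488  0.2651 0.2233] F [-0.4 -0.3 -0.3]
```

move_arm(motion="-0.2 -1 0.15 0 0;-0.2 -1 0.15 0 0;-0.2 -1 0.15 0 0;-0.2 -1 0.15 0 0;-0.2 -1 0.15 0 0;-0.2 -1 0.15 0 0")

```text
time: 19.87
position: [0.5551, 0.0692, 0.2232]
tool_rot: [0.644, 0.765, -0.0, 0.002]
ft_force: [0.2, -0.0, 0.1]
grip_width: 0.0348
grip_force: 0.0
```

move_arm(motion="-0.1 -1 0.19 0 0.03;-0.1 -1 0.19 0 0.07;-0.1 -1 0.19 0 0.11;-0.1 -1 0.19 0 0.15;-0.1 -1 0.19 0 0.19;-0.1 -1 0.19 0 0.22;-0.1 -1 0.19 0 0.242;-0.1 -1 0.19 0 0.242")

```text
time: 20.53
position: [0.6245, -0.1155, 0.2225]
tool_rot: [0.881, 0.472, -0.0, -0.001]
ft_force: [0.1, 0.3, -0.7]
grip_width: 0.0392
grip_force: 0.0
```

```bash
python3 n.py .6296 -.1493 .072 -33.7; python3 look.py wrist 3 22 .09 .107 .55 -.25 .7 -.05; python3 look.py wrist 3 22 .058 .072 .5 -.25 .7 -.05;python3 look.py top 3 22 .09 .107 .5 -.25 .7 -.05
```

```text
[-0.127  0.116  0.752] 0.0005 ydeg -33.6 pos [ 0.6245 -0.1155  0.2225] F [ 0.1  0.3 -0.7] t 20.53 w 0.0392 g 0.0
z pct [0.0029 0.0051 0.0999 0.3118 0.3138 0.3173]
534 [ 629.7 -148.3] [ 9.4 39.4] 56.3
tilt [ 0.1017 -0.1068]
z pct [0.0029 0.0049 0.0652 0.3116 0.3138 0.3171]
2075 [ 585. -119.] [ 76.2 112.2] 146.3
tilt [0.0032 0.0025]
z pct [0.0019 0.0187 0.0805 0.1006 0.3844 0.53  ]
43 [ 624.4 -156.8] [ 9.6 21.1] 55.8
```

move_arm(motion="-0.1 -0.12 0.115 0.3 0;-0.1 -0.12 0.115 0.3 0;-0.1 -0.12 0.115 0.3 0;-0.1 -0.12 0.115 0.3 0;-0.1 -0.12 0.115 0.3 0")

```text
time: 21.1
position: [0.6309, -0.1485, 0.1646]
tool_rot: [0.881, 0.473, 0.001, 0.0]
ft_force: [-0.0, 0.2, -0.1]
grip_width: 0.0394
grip_force: 0.0
```

```bash
python3 n.py .6298 -.1490 .072 -33.7
```

```text
[-0.006 -0.003  0.463] 0.0011 ydeg -33.5 pos [ 0.6309 -0.1485  0.1646] F [-0.   0.2 -0.1] t 21.10 w 0.0394 g 0.0
```

move_arm(motion="-0.1 -0.006 -0.003 0.15 0.001;-0.1 -0.006 -0.003 0.3 0.001;-0.1 -0.006 -0.003 0.4 0.001;-0.1 -0.006 -0.003 0.443 0.001;-0.1 -0.006 -0.003 0.443 0.001;-1 -0.006 -0.003 0.443 0.001;-1 -0.006 -0.003 0.443 0.001;-1 -0.006 -0.003 0.443 0.001;-1 -0.006 -0.003 0.443 0.001;-1 -0.006 -0.003 0.443 0.001;-1 -0.006 -0.003 0.443 0.001;-1 -0.006 -0.003 0.443 0.001")

```text
time: 22.1
position: [0.6292, -0.1501, 0.0758]
tool_rot: [0.882, 0.471, 0.0, 0.0]
ft_force: [-1.9, 1.4, 5.2]
grip_width: 0.0098
grip_force: 50.0
```

move_arm(motion="-1 0 0 0 0;-1 0 0 -0.05 0;-1 0 0 -0.15 0;-1 0 0 -0.3 0;-1 0 0 -0.45 0;-1 0 0 -0.6 0;-1 0 0 -0.7 0;-1 0 0 -0.75 0;-1 0 0 -0.75 0;-1 0 0 -0.75 0")

```text
time: 22.93
position: [0.6288, -0.1501, 0.2246]
tool_rot: [0.882, 0.471, -0.0, -0.0]
ft_force: [-0.6, -0.6, -1.5]
grip_width: 0.0094
grip_force: 50.0
```

```bash
python3 - <<'E'
from h import *; from rig import robot
o=robot.get_obs(); t=tw((.5198,.3550),10,.055,0); print(t,*need(o,[*t,.225],10))
E
python3 look.py top 3 22 .20 .225 .5 -.25 .7 -.05
```

```text
[0.57396443 0.36455065] [ 1.987 -1.658 -0.002] -0.2431 ydeg -33.8 pos [ 0.6288 -0.1501  0.2246] F [-0.6 -0.6 -1.5]
z pct [0.3068 0.3069 0.307  0.3082 0.3089 0.309 ]
0 [0. 0.] [0. 0.] 0.0
```

move_arm(motion="-1 0.1 -0.08 0 -0.03;-1 0.25 -0.2 0 -0.06;-1 0.4 -0.33 0 -0.09;-1 0.55 -0.45 0 -0.12;-1 0.7 -0.58 0 -0.15;-1 0.85 -0.7 0 -0.18;-1 1 -0.83 0 -0.21;-1 1 -0.83 0 -0.243;-1 1 -0.83 0 -0.243;-1 1 -0.83 0 -0.243")

```text
time: 23.82
position: [0.6014, 0.1086, 0.223]
tool_rot: [0.643, 0.765, -0.001, -0.001]
ft_force: [0.1, -0.1, -1.6]
grip_width: 0.0098
grip_force: 50.0
```

```bash
python3 n.py .574 .3645 .225 10
```

```text
[ 1.284  0.085 -0.01 ] -0.0006 ydeg 9.9 pos [0.6014 0.1086 0.223 ] F [ 0.1 -0.1 -1.6] t 23.82 w 0.0098 g 50.0
```

move_arm(motion="-1 0.15 0.03 0 0;-1 0.35 0.06 0 0;-1 0.55 0.085 0 0;-1 0.75 0.085 0 0;-1 0.9 0.085 0 0;-1 1 0.085 0 0;-1 1 0.085 0 0")

```text
time: 24.4
position: [0.5836, 0.3109, 0.2237]
tool_rot: [0.643, 0.766, -0.0, -0.001]
ft_force: [0.7, -0.2, -1.2]
grip_width: 0.0097
grip_force: 50.0
```

move_arm(motion="-1 0.1 0 0 0;-1 0.2 0 0 0;-1 0.28 0 0 0;-1 0.28 0 0.1 0;-1 0.28 0 0.2 0;-1 0.28 0 0.2 0;-1 0.28 0 0.2 0;-1 0.28 0 0.2 0")

```text
time: 25.07
position: [0.5757, 0.3626, 0.1854]
tool_rot: [0.644, 0.765, 0.0, 0.0]
ft_force: [-0.1, 0.1, -0.3]
grip_width: 0.0094
grip_force: 50.0
```

```bash
python3 n.py .574 .3645 .185 10; python3 cmp.py 3 22 .175; python3 cmp.py 45 75 .074 | grep held
```

```text
[ 0.011 -0.007  0.002] -0.0007 ydeg 9.9 pos [0.5757 0.3626 0.1854] F [-0.1  0.1 -0.3] t 25.07 w 0.0094 g 50.0
wrist held 5271 x [-53.2  58.6] y [-38.4  36.9] yaw 10.1
wrist blue 3998 x [-79.7  79.6] y [-36.7  64.2] yaw 9.9
top held 429 x [-53.8  56.9] y [-41.3  35.5] yaw 8.8
top blue 596 x [-80.2  80.3] y [-63.9  62.4] yaw 9.5
scene held 76 x [-50.7  72.2] y [-40.7  30.4] yaw 42.6
scene blue 409 x [-77.8  84.1] y [-63.3  63.6] yaw 9.2
wrist held 2043 x [-66.2  64.9] y [-16.8  49.5] yaw 9.9
top held 264 x [-67.   65.9] y [-50.8  46.6] yaw 8.1
scene held 178 x [-61.9  68.4] y [-49.5  48.5] yaw 10.2
```

move_arm(motion="-1 0.007 -0.006 0.05 0;-1 0.007 -0.006 0.1 0;-1 0.007 -0.006 0.15 0;-1 0.007 -0.006 0.2 0;-1 0.007 -0.006 0.25 0;-1 0.007 -0.006 0.3 0;-1 0.007 -0.006 0.35 0;-1 0.007 -0.006 0.4 0;-1 0.007 -0.006 0.43 0;-1 0.007 -0.006 0.45 0;-1 0.007 -0.006 0.45 0")

```text
time: 26.28
position: [0.5727, 0.3644, 0.0937]
tool_rot: [0.643, 0.766, -0.001, -0.0]
ft_force: [0.1, 0.3, -2.1]
grip_width: 0.0095
grip_force: 50.0
```

move_arm(motion="-1 0 0 0.007 0;-1 0 0 0.014 0;-1 0 0 0.021 0;-1 0 0 0.027 0;-1 0 0 0.027 0;-1 0 0 0.027 0")

```text
time: 26.78
position: [0.5733, 0.3647, 0.0897]
tool_rot: [0.643, 0.766, 0.0, 0.0]
ft_force: [0.2, -0.9, -1.3]
grip_width: 0.0095
grip_force: 50.0
```

move_arm(motion="-1 0 0 0.007 0;-1 0 0 0.012 0;-1 0 0 0.012 0;-1 0 0 0.012 0")

```text
time: 27.12
position: [0.5737, 0.3648, 0.0889]
tool_rot: [0.643, 0.766, 0.001, 0.0]
ft_force: [-0.9, -0.2, 5.1]
grip_width: 0.0096
grip_force: 50.0
```

move_arm(motion="-0.3 0 0 0 0;-0.3 0 0 0 0;-0.3 0 0 0 0;-0.3 0 0 0 0;-0.3 0 0 -0.1 0;-0.3 0 0 -0.3 0;-0.3 0 0 -0.5 0;-0.3 0 0 -0.7 0;-0.3 -0.2 -0.05 -0.7 0;-0.3 -0.4 -0.15 -0.7 0;-0.3 -0.4 -0.15 -0.7 0;-0.3 -0.4 -0.15 -0.7 0")

```text
time: 28.12
position: [0.5566, 0.2786, 0.2272]
tool_rot: [0.644, 0.765, -0.001, -0.0]
ft_force: [0.3, 0.8, -0.3]
grip_width: 0.0303
grip_force: 0.0
```

```bash
python3 cmp.py 3 22 .079; echo; python3 cmp.py 45 75 .074|grep held; python3 corner.py|head -2; python3 - <<'E'
import cv2,numpy as np
a=cv2.imread('pics/k_wrist.png'); cv2.imwrite('pics/k3.png',a)
E
```

```text
wrist held 3030 x [-54.9  54.9] y [-36.9  38.6] yaw 9.9
wrist blue 6432 x [-79.8  79.4] y [-61.   64.4] yaw 10.1
top held 250 x [-56.   55.1] y [-38.6  38.9] yaw 10.6
top blue 614 x [-80.2  80. ] y [-64.1  62.6] yaw 9.5
scene held 253 x [-62.3  60.9] y [-38.7  37.8] yaw 9.8
scene blue 425 x [-77.2  83.3] y [-63.2  63.3] yaw 9.5

wrist held 3581 x [-66.2  65.5] y [-48.6  49.2] yaw 10.0
top held 276 x [-67.   65.7] y [-50.9  47. ] yaw 9.1
scene held 215 x [-64.   68.8] y [-49.7  48.1] yaw 10.8
wrist tub 6187 [519.4 357.1] [125.7 159.9] 10.1
bars 3510 [524.1 363.6] [138.2 172.6] 10.0
```

View pics/k3.png

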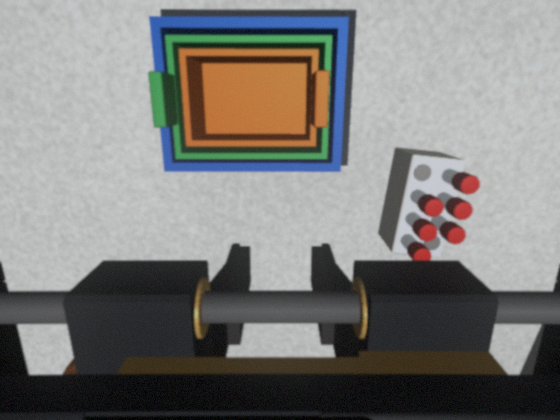

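The final wrist view shows the three tubs nested concentrically at (250,93), with blue against both bars and the tabs at opposite ends at (158,98) and (320,97). Blue is within about 0.6 mm of the stop seat, and the release heights match tubs resting on each floor (0 / 8 / 13 mm). Handing in.

```bash
python3 -c "
from rig import robot; print(robot.hand_in())"
```

```text
the job is handed in; nothing more can be done
None
```

The job is handed in at about 29 s of the 72 s allowed: the blue tub is square and flush in the corner stop (within about 0.6 mm by the wrist camera), with green nested in it and orange in green, both lowered to contact before release; I kept clear of the racks, bottle and jar but did not re-measure them, and the hand-in returned no verdict.

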